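# Bring a wafer under the probe and lower the probe head

## Task

Get the probe station ready to measure: push the wafer stage all the way in until it meets its stop under the probe, and only then press the red lever on the probe head all the way down, so that the probe comes down on the wafer. Leave the stage fully in and the lever fully down, and do not disturb the bottle, beaker, wafer case and lens standing around the station.

Things in the scene. Friction and masses are not known exactly. Their poses are not given: they have to be found in the camera images.
- station: Fixed cream wafer probe station, red base plate. Origin on the table under the probe; x = direction the stage is pushed in (away from the robot), y towards the column, z up. mm: base x -140..140, y -130..250, 20 high; column with microscope x -60..75, y 120..220, up to 315 high; box-shaped probe head over the stage x -35..35, y -50..130, z 160..215.
- stage (a joint): Wafer stage: aluminium sled with a dark round chuck and a blue-grey 100 mm wafer (top at z 82 mm), sliding on rails along the station's x. Value in m = how far it is drawn out towards the robot: 0 = fully in, at its stop; starts 0.035 to 0.075. Light friction (about 2 N) holds it where it is left.
- stage_push (a point): Middle of the front face (the face towards the robot) of the black upright push plate at the stage's front end, at z 95 mm. The plate is 70 mm wide (y), 8 mm thick, z 55 to 115 mm; the face looks to the station's -x and is 140 mm in front of the probe when the stage is fully in. Moves with the stage.
- lever (a joint): Probe lever on the head's end away from the column, hinged about a level axis along the station's y. Value in rad: 0 = fully raised (arm points to the station's -x, 0.6 rad upward), 0.6 = level, 1.2 = fully lowered, at its stop; starts 0 to 0.2. Stays where it is left (about 2 N at the grip moves it) and drives the probe down 16 mm.
- lever_grip (a point): Centre of the red grip at the lever's end: a bar of 16 mm diameter and 50 mm length along the station's y, 85 mm from the hinge axis. Moves with the lever: z about 238 mm raised, 142 mm fully lowered.
- lever_pivot (a point): Fixed point on the lever's hinge axis, level with the middle of the grip: 97 mm from the probe on the side away from the column (station x 0, y -97), z 190 mm.
- bottle: Amber bottle with white cap, 56 mm diameter, 130 mm high, loose bystander. Origin under its base.
- wafer_case: Flat round blue wafer case, 116 mm diameter, 20 mm high, loose bystander. Origin under its base.
- lens: Spare aluminium microscope lens standing upright, 34 mm diameter, 52 mm high, loose bystander. Origin under its base.
- beaker: Glass beaker, 68 mm diameter at the rim, 85 mm high, loose bystander. Origin under its base.

How it is judged (in metres and radians):
On the way, in this order (a step that is already met when the one before it is completed fails the run):
1. the stage is fully in (within 5 mm of its stop) while the lever is still up (value of joint stage below 0.005 m and value of joint lever below 0.45 rad), for 0.2 s.
2. the lever is pressed fully down (at least 1.08 of 1.2 rad) with the stage still fully in (value of joint stage below 0.005 m and value of joint lever above 1.08 rad), for 0.2 s.
At the end, for the whole second after the job is handed in: The stage is within 5 mm of its inner stop, the lever is at 1.08 rad or more (of 1.2, fully lowered), and both are at rest (all of step 2 and velocity of joint lever between -0.05 and 0.05 rad/s and velocity of joint stage between -0.005 and 0.005 m/s); the robot touches nothing.
It fails at once if the probe is lowered (lever past 0.6 rad, level) while the stage is more than 8 mm from its stop (value of joint lever above 0.6 rad and value of joint stage above 0.008 m).
It fails at once if the amber bottle is knocked over or shifted by more than 30 mm (distance of bottle from where it was at the start of the episode above 0.03 m).
It fails at once if the wafer case is knocked over or shifted by more than 30 mm (distance of wafer_case from where it was at the start of the episode above 0.03 m).
It fails at once if the spare lens is knocked over or shifted by more than 30 mm (distance of lens from where it was at the start of the episode above 0.03 m).
It fails at once if the beaker is knocked over or shifted by more than 30 mm (distance of beaker from where it was at the start of the episode above 0.03 m).
It also fails if it takes over 43 s, if anything falls off the work surface, if the arm or the gripper's body presses on something with over 40 N, if the wrist force passes 120 N, or if a joint passes its speed limit or range.

## Robot

A 6-joint arm with a two-finger parallel gripper is mounted at the origin on the work surface. World frame = base frame: x ahead of the robot, y to its left, z up, the work surface at z = 0. Lengths are in m, angles in degrees, forces in N, time in s.
With the tool pointing down it reaches from about 0.35 to 0.875 m from the base axis. Payload 4.2 kg.
Tool frame: the origin (TCP) lies midway between the tips of the shut fingers; the grasp point (between the pads) lies 19 mm behind it; z points along the fingers, y is the line along which they close (so a half turn about z gives the same grasp; the last joint's range is limited). The gripper opens to 87 mm and grips with 3 to 60 N. Pads are 19 mm wide; open, the fingers measure 117 mm over their backs; the gripper's body (75 mm by 190 mm) begins 51 mm behind the grasp point.
Start: joints at [-59.439, 22.042, 0.453, 0, -68.411, -14.817], TCP at [0.17, -0.602, 0.223] pointing down, gripper open.
Joint ranges: [-179.83, 179.83], [-69.29, 118.12], [-61.27, 80.66], [-181.25, 117.63], [-171.15, -9.14], [-177.46, 177.46]. Speed limits (degrees/s): [159.86, 159.86, 180, 180, 180, 180].

## Interface

Orientations are given as a 3x3 rotation matrix whose columns are the frame's x, y, z axes.
In Python, from station import * gives the robot as it stands.
- The arm moves only by the tool move_arm, never from a script. Its argument "targets" is text: rows parted by semicolons, each of 4 numbers parted by spaces: the shift along the world's x, y, z in units of 25 mm (1.0 is 25 mm), then the turn about the world's z in units of 5 degrees (1.0 is 5 degrees). In form: tx ty tz spin; .... A call has 1 to 10 rows; each row shifts and turns the commanded pose from where the row before left it; what a row does not reach is not made up. A row lasts 1/12 s, in which the tool goes at most 41.7 mm and 7.16 degrees, less where a joint would pass 70% of its speed; a pose out of reach is approached as far as the arm can. A call is refused whole if a number of a shift passes 1 or a number of a turn 1, either way. A call with a gripper value outside its range is refused whole. "gripper" is the finger opening in mm, from 0 to 87, set as the call begins (left out, the last holds). The fingers move at their own pace and stop on an object; the grip force is fixed at half the most. Time passes only in rows, so rows that do not move let the fingers close. It gives the time, the measured TCP pose, the force, the opening and the grip force at its end, in the units of the state.
- sense(): the state, without advancing time (a new reading comes with each control period).
- capture(name): name is "side" or "top" or "wrist"; returns a dict with "image" (384x512x3 uint8, blue, green, red), "fx", "fy", "cx", "cy" (pixels), "world_from_camera" (4x4, takes a point from camera to world coordinates); the wrist camera has in their place "hand_eye" (4x4, takes a point from camera to tool coordinates, whose origin is the TCP and whose axes are the flange's). Camera axes: x right, y up, looking along -z (the intrinsics and any distortion apply to the point x, -y, -z); pixel columns grow to the right and rows downward; lengths in m; the calibration is good to about 2 mm. A picture is of the moment at which its call begins: read the wrist's pose just before it. There is no depth.
- finish_job(): hands the job in; it is judged then, once.
The state is a dict: "time_s": time; "joints": joint angles; "joint_velocities": joint speeds; "effort": joint torques, N m; "tcp_pos": TCP position; "ee_rot": TCP orientation; "wrist_force": force on the tool from outside, world axes, zero at the start; "moment": the same for the moment, N m; "gripper_width": opening from 0.0 (shut) to 1.0 (fully open); "gripper_force": force on a finger pad.
Only numpy, scipy, OpenCV 4.12 (cv2) and the standard library are available. Lean on these libraries where they do the work, as an engineer would, in place of code of your own. Each camera call takes 0.05 s, during which the arm holds its last target. There are 200 camera calls.

## Working session

There is one attempt and no reset: what is moved stays moved. The work goes in short steps, Python scripts to look and compute and a tool call to move; the robot and the scene stay as the last step left them, time stands still between calls to the robot, and variables do not carry over. Pictures are saved under pics/ and viewed, at most 10 in all, crops included, and the job is handed in when it is done.

Besides the shell and the picture viewer there is one more tool, called after "Emit:" as a command line: name --argument value ..., lists and objects as JSON in quotes. move_arm: Moves the arm, as the interface text tells. Its arguments: {"type":"object","properties":{"targets":{"type":"string"},"gripper":{"type":"number"}},"required":["targets"]}

```bash
mkdir -p pics; python3 - <<'E'
from station import *
import cv2,pickle,numpy as np
s=sense();print(s['time_s'],s['tcp_pos'],s['ee_rot'])
d={n:capture(n) for n in("side","top")}
pickle.dump(d,open('cap0.pkl','wb'))
for n in d:
    cv2.imwrite(f'pics/{n}0.png',d[n]['image']);print(n,d[n]['fx'],d[n]['cx'],d[n]['cy'],np.round(d[n]['world_from_camera'],3).tolist(),[k for k in d[n]])
E
```

```text
0.0 [ 0.16944059 -0.60094433  0.22146139] [[-9.62529673e-01 -2.71175464e-01 -7.04331816e-04]
 [-2.71176356e-01  9.62527402e-01  2.09377111e-03]
 [ 1.10159320e-04  2.20631496e-03 -9.99997560e-01]]
side 349.4085237379448 254.95654790215377 189.609353474122 [[-0.784, 0.501, -0.366, 0.25], [-0.62, -0.625, 0.474, 0.417], [0.009, 0.598, 0.801, 0.838], [0.0, 0.0, 0.0, 1.0]] ['image', 'fx', 'fy', 'cx', 'cy', 'world_from_camera']
top 456.2847048533566 251.39815061720532 187.174657230461 [[-0.029, 0.998, -0.064, 0.503], [-1.0, -0.029, -0.006, 0.035], [-0.008, 0.064, 0.998, 1.174], [0.0, 0.0, 0.0, 1.0]] ['image', 'fx', 'fy', 'cx', 'cy', 'world_from_camera']
```

View pics/side0.png

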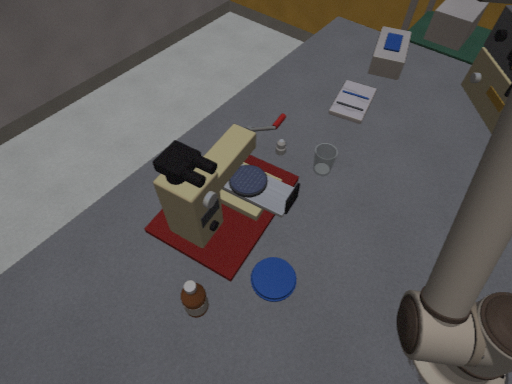

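View pics/top0.png

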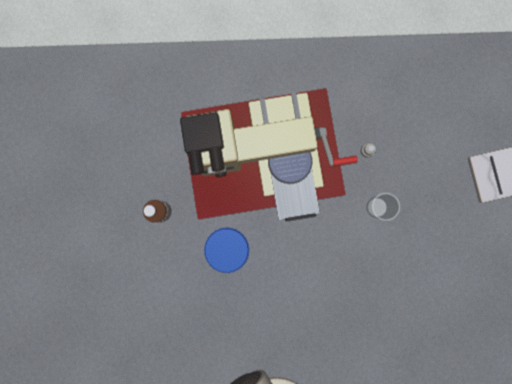

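The side view shows the station, with the push plate near (292,195), the wafer case at (273,279), the bottle at (194,298) and the beaker at (325,160). The top view shows the base corners at about (182,112), (328,90), (344,197) and (198,217). In the same view the lever grip is at (345,160), the push plate at (300,217), the lens at (369,150) and the beaker at (385,207).

```bash
cat > h.py <<'E'
import numpy as np,cv2
def ray(c,uv):
    uv=np.atleast_2d(np.array(uv,float));T=np.array(c['world_from_camera'])
    d=np.c_[(uv[:,0]-c['cx'])/c['fx'],-(uv[:,1]-c['cy'])/c['fy'],-np.ones(len(uv))]@T[:3,:3].T
    return T[:3,3],d
def onz(c,uv,z):
    o,d=ray(c,uv);return (o+d*((z-o[2])/d[:,2])[:,None])
def red(c):
    h=cv2.cvtColor(c['image'],cv2.COLOR_BGR2HSV)
    return (((h[...,0]<8)|(h[...,0]>172))&(h[...,1]>150)&(h[...,2]>50)).astype(np.uint8),h
E
python3 - <<'E'
from h import *
import pickle
d=pickle.load(open('cap0.pkl','rb'));c=d['top']
m,h=red(c);print('V base',h[205,215],'grip',h[160,348],'plate',h[216,300])
mo=m.copy()
g=(m>0)&(h[...,2]>150);g=g.astype(np.uint8)
b=cv2.morphologyEx(((m>0)&(h[...,2]<=150)).astype(np.uint8),cv2.MORPH_OPEN,np.ones((3,3)))
b[:, :170]=0;b[:, 350:]=0;b[:80]=0;b[225:]=0
ys,xs=np.nonzero(b);P=onz(c,np.c_[xs,ys],.02)[:,:2]
r=cv2.minAreaRect((P*1000).astype(np.float32));box=cv2.boxPoints(r);print(r,box)
# axes: long axis toward +y
e=[(box[(i+1)%4]-box[i]) for i in range(4)]
L=max(e,key=np.linalg.norm);L=L/np.linalg.norm(L);L=L*np.sign(L[1]);X=np.array([L[1],-L[0]])
O=(np.array(r[0])-60*L)/1000;yaw=np.degrees(np.arctan2(X[1],X[0]))
print('origin',O,'X',X,'yaw',yaw)
T=np.eye(3);T[:2,0]=X;T[:2,1]=L;T[:2,2]=O
np.save('T.npy',T)
def st(p):return (np.atleast_2d(p)[:,:2]-O)@np.c_[X,L]*1000
for n in d:
    m,h=red(d[n]);g=((m>0)&(h[...,2]>150)).astype(np.uint8)
    k,l,s,ce=cv2.connectedComponentsWithStats(g)
    for i in range(1,k):
        if s[i,4]>15:
            o,v=ray(d[n],ce[i])
            oo=(o[:2]-O)@L;vv=v[0,:2]@L;t=(-.097-oo)/vv;p=o+v[0]*t
            print(n,'grip?',s[i],ce[i],'on plane y=-97: st x',st(p),'z',p[2])
h=cv2.cvtColor(c['image'],cv2.COLOR_BGR2HSV)
k=((h[...,2]<40)).astype(np.uint8);k[:195]=0;k[240:]=0;k[:,:270]=0;k[:,330:]=0
ys,xs=np.nonzero(k)
if len(xs):
  q=st(onz(c,np.c_[xs,ys],.115));print('plate x',q.min(0),q.max(0),q.mean(0),len(q))
for nm,uv,z in(('beaker',(385,207),.085),('lens',(369,149),.05),('case',(227,250),.02),('bottle',(149,211),.13)):
    p=onz(c,uv,z);print(nm,p.round(3),st(p).round())
E
python3 - <<'E'
import pickle,cv2
d=pickle.load(open('cap0.pkl','rb'));cv2.imwrite('pics/crop0.png',cv2.resize(d['top']['image'][80:230,250:410],None,fx=4,fy=4,interpolation=cv2.INTER_CUBIC)[:600])
E
```

```text
V base [179 163 119] grip [  1 171 191] plate [130  10  75]
((647.6214599609375, 126.50360107421875), (272.92340087890625, 144.0881805419922), 7.788261413574219) [[502.65564 179.39085]
 [522.1814   36.63179]
 [792.5873   73.61635]
 [773.0615  216.37541]]
origin [0.58817492 0.11837285] X [ 0.13551258 -0.99077564] yaw -82.21174
top grip? [334 157  23   8 118] [345.         160.11016949] on plane y=-97: st x [[ 67.76223694 -97.        ]] z 1.1878911769255887
beaker [[ 0.516 -0.274  0.085]] [[ 379. -125.]]
lens [[ 0.661 -0.251  0.05 ]] [[376.  22.]]
case [[0.42  0.109 0.02 ]] [[ -13. -168.]]
bottle [[0.522 0.278 0.13 ]] [[-167.  -44.]]
```

View pics/crop0.png

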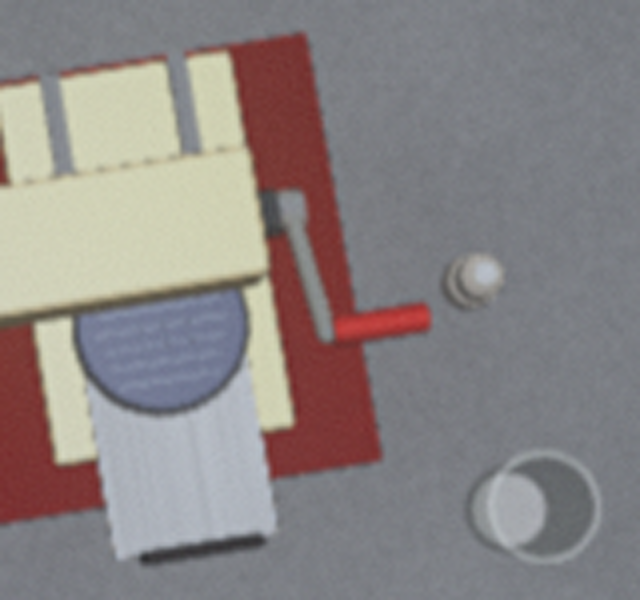

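The crop shows the red base, the grip at full-image pixel (345,160), the dark push plate bar from about (286,219) to (316,215), and the lens and beaker to the right. The base mask was too strict, so I'll loosen it.

```bash
cat > m.py <<'E'
from h import *
import pickle
d=pickle.load(open('cap0.pkl','rb'));c=d['top']
hb=cv2.cvtColor(cv2.medianBlur(c['image'],3),cv2.COLOR_BGR2HSV)
R=((hb[...,0]<10)|(hb[...,0]>168))&(hb[...,1]>100)
b=(R&(hb[...,2]<155)).astype(np.uint8);b[:, :170]=0;b[:, 355:]=0;b[:80]=0;b[225:]=0
b=cv2.morphologyEx(b,cv2.MORPH_OPEN,np.ones((5,5)))
ys,xs=np.nonzero(b);P=onz(c,np.c_[xs,ys],.02)[:,:2]
r=cv2.minAreaRect((P*1000).astype(np.float32));box=cv2.boxPoints(r);print(r)
e=[(box[(i+1)%4]-box[i]) for i in range(4)]
L=max(e,key=np.linalg.norm);L=L/np.linalg.norm(L);L=L*np.sign(L[1]);X=np.array([L[1],-L[0]])
O=(np.array(r[0])-60*L)/1000
print('origin',O,'X',X,'Y',L,'yaw',np.degrees(np.arctan2(X[1],X[0])))
np.savez('T.npz',O=O,X=X,L=L)
def st(p):return (np.atleast_2d(p)[:,:2]-O)@np.c_[X,L]*1000
g=(R&(hb[...,2]>=155)).astype(np.uint8);g[:140]=0;g[180:]=0;g[:,325:]=g[:,325:];g[:,:325]=0;g[:,365:]=0
ys,xs=np.nonzero(g);ce=(xs.mean(),ys.mean());print('grip px',ce)
for q in(0,.1,.2):
    z=.19+.085*np.sin(.6-q);print('q',q,'st',st(onz(c,ce,z)),'expected x',-85*np.cos(.6-q))
k=(hb[...,2]<90).astype(np.uint8);k[:205]=0;k[228:]=0;k[:,:278]=0;k[:,322:]=0
ys,xs=np.nonzero(k);q=st(onz(c,np.c_[xs,ys],.115));print('plate',np.percentile(q,[1,50,99],axis=0),q.mean(0),len(q))
for nm,uv,z in(('beaker',(385,207),.085),('lens',(369,149),.05),('case',(227,250),.02),('bottle',(149,211),.13)):
    p=onz(c,uv,z);print(nm,p.round(3),st(p).round())
# side view grip
hs=cv2.cvtColor(d['side']['image'],cv2.COLOR_BGR2HSV)
E
python3 m.py
```

```text
((663.17333984375, 12.623870849609375), (277.3995666503906, 377.3840026855469), 7.678685665130615)
origin [ 0.6711904 -0.0468381] X [0.9910329  0.13361767] Y [-0.13361767  0.9910329 ] yaw 7.6786947
grip px (np.float64(345.0088495575221), np.float64(160.04424778761063))
q 0 st [[-71.8752361  -97.47948499]] expected x -70.15352726732266
q 0.1 st [[-71.22559722 -99.03778961]] expected x -74.59451776068168
q 0.2 st [[ -70.53944049 -100.68369051]] expected x -78.29018449024524
plate [[-177.4565024   -31.60509507]
 [-174.42646107    1.46006695]
 [-171.34348925   35.29637084]] [-174.47304561    1.57910655] 83
beaker [[ 0.516 -0.274  0.085]] [[-184. -204.]]
lens [[ 0.661 -0.251  0.05 ]] [[ -38. -201.]]
case [[0.42  0.109 0.02 ]] [[-228.  188.]]
bottle [[0.522 0.278 0.13 ]] [[-105.  342.]]
```

Base measures 277x377 mm against the nominal 280x380, the grip fits q≈0, and the plate is about 38 mm out. Moving in with the fingers shut and the tool y aligned to the station y (turn of -8°).

Emit:
move_arm --targets "0.55 1 0 -0.4; 0.55 1 0 -0.4; 0.55 1 0 -0.4; 0.55 1 0 -0.4; 0.55 1 0 0; 0.55 1 0 0; 0.55 1 0 0; 0.55 1 0 0; 0.55 1 0 0; 0.55 1 0 0" --gripper 0

```text
time_s: 0.93
tcp_pos: [0.3073, -0.3501, 0.2222]
ee_rot: [[-0.991, -0.134, -0.0], [-0.134, 0.991, 0.001], [0.0, 0.001, -1.0]]
wrist_force: [0.1, 0.1, 0.6]
gripper_width: 0.325
gripper_force: 0.0
```

Emit:
move_arm --targets "0.55 1 0 0; 0.55 1 0 0; 0.55 1 0 0; 0.55 1 0 0; 0.55 1 0 0; 0.55 1 0 0; 0.55 1 0 0; 0.5 1 0 0; 0.5 1 0 0; 0 0 0 0"

```text
time_s: 1.77
tcp_pos: [0.43, -0.1236, 0.2224]
ee_rot: [[-0.99, -0.139, 0.001], [-0.139, 0.99, 0.0], [-0.001, 0.0, -1.0]]
wrist_force: [0.4, -0.1, 0.5]
gripper_width: 0.006
gripper_force: 0.0
```

Emit:
move_arm --targets "0.3 0.8 0 0; 0.3 0.8 0 0; 0.3 0.7 0 0; 0 0 -1 0; 0 0 -1 0; 0 0 -1 0; 0 0 -1 0; 0 0 -1 0; 0 0 -0.8 0; 0 0 0 0"

```text
time_s: 2.6
tcp_pos: [0.4473, -0.0697, 0.0738]
ee_rot: [[-0.991, -0.133, -0.009], [-0.133, 0.991, -0.001], [0.01, 0.0, -1.0]]
wrist_force: [-1.8, -0.5, -0.1]
gripper_width: 0.001
gripper_force: 0.0
```

```bash
cat > w.py <<'E'
from station import *
from h import *
import sys
s=sense();z=np.load('T.npz');p=s['tcp_pos'];q=(p[:2]-z['O'])@np.c_[z['X'],z['L']]*1000
print('st',q.round(1),p.round(4),s['wrist_force'])
if len(sys.argv)>1:
    t=capture('top');si=capture('side');w=capture('wrist')
    hb=cv2.cvtColor(cv2.medianBlur(t['image'],3),cv2.COLOR_BGR2HSV)
    print(np.array(w['hand_eye']).round(3).tolist())
    a=t['image'][80:230,250:410];b=si['image'][100:250,150:340]
    cv2.imwrite(f'pics/{sys.argv[1]}.png',cv2.hconcat([cv2.resize(a,(400,375)),cv2.resize(b,(400,375))]))
E
python3 w.py c1
```

```text
st [-224.9    7.3] [ 0.4473 -0.0697  0.0738] [-1.83021286 -0.47421214 -0.12097975]
[[-0.001, 0.969, 0.246, 0.067], [1.0, 0.001, 0.0, -0.0], [0.0, 0.246, -0.969, -0.163], [0.0, 0.0, 0.0, 1.0]]
```

View pics/c1.png

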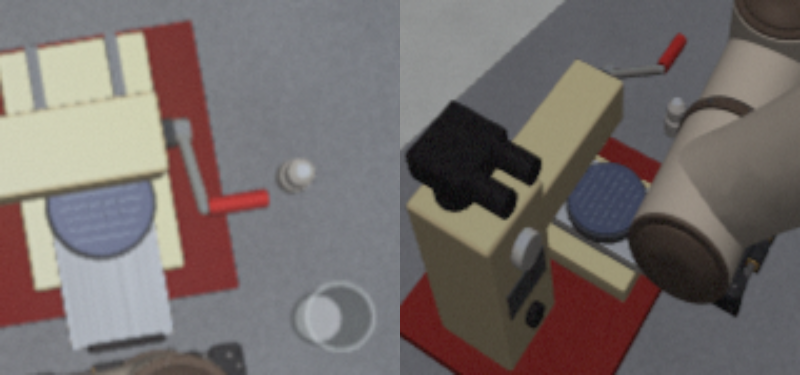

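The gripper (bottom of the top view) sits just in front of the push plate, and the lever is still raised and untouched. Pushing along the station x.

Emit:
move_arm --targets "0.4 0.05 0 0; 0.4 0.05 0 0; 0.4 0.05 0 0; 0.3 0.04 0 0; 0.3 0.04 0 0; 0.3 0.04 0 0; 0.3 0.04 0 0; 0 0 0 0"

```text
time_s: 3.42
tcp_pos: [0.5132, -0.061, 0.0776]
ee_rot: [[-0.991, -0.135, 0.002], [-0.135, 0.991, 0.0], [-0.002, -0.0, -1.0]]
wrist_force: [0.2, -0.5, 0.7]
gripper_width: 0.007
gripper_force: 0.0
```

```bash
python3 w.py
```

```text
st [-158.5    7.1] [ 0.5132 -0.061   0.0776] [ 0.22643315 -0.50589517  0.66992465]
```

Emit:
move_arm --targets "0.1 0.013 0 0; 0.1 0.013 0 0; 0.1 0.013 0 0; 0.1 0.013 0 0; 0 0 0 0"

```text
time_s: 3.83
tcp_pos: [0.5211, -0.0599, 0.0774]
ee_rot: [[-0.991, -0.135, 0.0], [-0.135, 0.991, 0.0], [-0.0, 0.0, -1.0]]
wrist_force: [-0.6, 0.8, -0.9]
gripper_width: 0.006
gripper_force: 0.5
```

```bash
python3 w.py
```

```text
st [-150.4    7.1] [ 0.5211 -0.0599  0.0774] [-0.59032113  0.83657191 -0.89674901]
```

Emit:
move_arm --targets "0.08 0.01 0 0; 0.08 0.01 0 0; 0.08 0.01 0 0; 0 0 0 0"

```text
time_s: 4.17
tcp_pos: [0.5213, -0.0601, 0.0767]
ee_rot: [[-0.991, -0.133, -0.013], [-0.133, 0.991, -0.001], [0.013, 0.0, -1.0]]
wrist_force: [-12.2, 0.5, 6.7]
gripper_width: 0.003
gripper_force: 5.9
```

```bash
python3 w.py
```

```text
st [-150.4    6.9] [ 0.5213 -0.0601  0.0767] [-12.23186917   0.51399457   6.67310715]
```

Stopped at st x -150 with 12 N, as expected at the stop. Holding, then backing off, rising, and moving over the grip.

Emit:
move_arm --targets "0 0 0 0; 0 0 0 0; -0.5 -0.07 0 0; -0.8 -0.1 0 0; -0.8 -0.1 0 0; 0 0 1 0; 0 0 1 0; 0 0 1 0; 0 0 1 0; 0 0 1 0"

```text
time_s: 5.0
tcp_pos: [0.4752, -0.066, 0.2044]
ee_rot: [[-0.991, -0.135, 0.003], [-0.135, 0.991, 0.0], [-0.003, -0.0, -1.0]]
wrist_force: [0.8, -0.7, 0.5]
gripper_width: 0.007
gripper_force: 0.0
```

Emit:
move_arm --targets "0 0 1 0; 0 0 1 0; 0 0 1 0; 0 0 0.4 0; 0 0 0 0; 0 0 0 0"

```text
time_s: 5.5
tcp_pos: [0.4744, -0.0658, 0.2872]
ee_rot: [[-0.991, -0.135, 0.001], [-0.135, 0.991, 0.001], [-0.001, 0.001, -1.0]]
wrist_force: [-0.4, 0.4, -0.4]
gripper_width: 0.001
gripper_force: 0.0
```

```bash
python3 w.py c2
```

```text
st [-197.6    7.5] [ 0.4744 -0.0658  0.2872] [-0.35674851  0.3565838  -0.44124236]
[[-0.001, 0.969, 0.246, 0.067], [1.0, 0.001, 0.0, -0.0], [0.0, 0.246, -0.969, -0.163], [0.0, 0.0, 0.0, 1.0]]
```

View pics/c2.png

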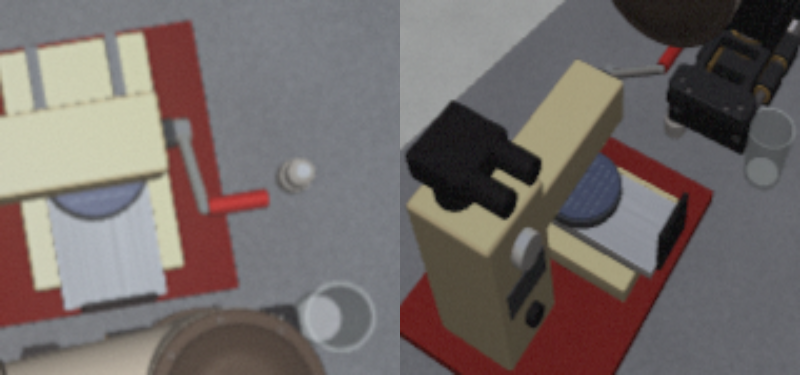

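The stage plate is now inside the base edge (about (120,303) in the left half), so the stage is in. The lever is still up at (240,202). Moving over the grip.

Emit:
move_arm --targets "0.75 -0.53 0 0; 0.75 -0.53 0 0; 0.75 -0.53 0 0; 0.75 -0.53 0 0; 0.75 -0.53 0 0; 0.75 -0.53 0 0; 0.75 -0.55 0 0; 0 0 0 0; 0 0 0 0"

```text
time_s: 6.4
tcp_pos: [0.6056, -0.1597, 0.2847]
ee_rot: [[-0.991, -0.133, -0.005], [-0.133, 0.991, 0.0], [0.004, 0.001, -1.0]]
wrist_force: [-0.8, 0.0, -0.3]
gripper_width: 0.007
gripper_force: 0.0
```

```bash
python3 w.py
```

```text
st [ -80.1 -103.1] [ 0.6056 -0.1597  0.2847] [-0.79719231  0.04767509 -0.28547154]
```

Emit:
move_arm --targets "0.2 0.03 0 0; 0 0 -0.7 0; 0 0 -0.7 0; 0 0 -0.3 0; 0 0 -0.3 0; -0.1 -0.01 -0.4 0; -0.1 -0.01 -0.4 0; -0.1 -0.01 -0.4 0; 0 0 0 0"

```text
time_s: 7.15
tcp_pos: [0.602, -0.159, 0.2053]
ee_rot: [[-0.991, -0.134, -0.002], [-0.134, 0.991, 0.001], [0.002, 0.001, -1.0]]
wrist_force: [-0.1, -0.6, -0.0]
gripper_width: 0.008
gripper_force: 0.0
```

```bash
python3 w.py c3
```

```text
st [ -83.6 -101.9] [ 0.602  -0.159   0.2053] [-0.06719857 -0.60960872 -0.04374499]
[[-0.001, 0.969, 0.246, 0.067], [1.0, 0.001, 0.0, -0.0], [0.0, 0.246, -0.969, -0.163], [0.0, 0.0, 0.0, 1.0]]
```

View pics/c3.png

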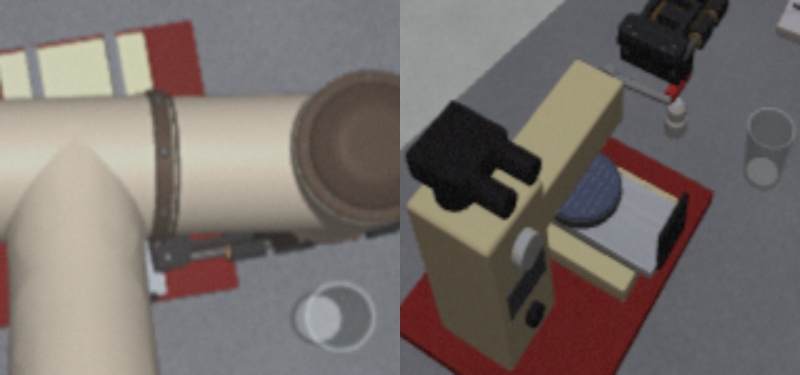

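The grip is moving down under the fingers (678,88), the stage is still in, and the arm is clear. Continuing.

Emit:
move_arm --targets "0 0 -0.4 0; 0.04 0 -0.4 0; 0.08 0.01 -0.4 0; 0.1 0.01 -0.4 0; 0.06 0.01 -0.3 0; 0 0 0 0; 0 0 0 0"

```text
time_s: 7.88
tcp_pos: [0.6098, -0.1582, 0.1587]
ee_rot: [[-0.991, -0.135, -0.002], [-0.135, 0.991, 0.0], [0.002, 0.001, -1.0]]
wrist_force: [-0.1, -0.8, -0.0]
gripper_width: 0.002
gripper_force: 0.0
```

```bash
python3 w.py
```

```text
st [ -75.7 -102.1] [ 0.6098 -0.1582  0.1587] [-0.12758541 -0.81019684 -0.02905346]
```

Emit:
move_arm --targets "0 0 -0.12 0; 0 0 -0.12 0; 0 0 -0.12 0; 0 0 -0.08 0; 0 0 0 0; 0 0 0 0"

```text
time_s: 8.38
tcp_pos: [0.6114, -0.1585, 0.1502]
ee_rot: [[-0.991, -0.135, 0.004], [-0.135, 0.991, -0.0], [-0.004, -0.001, -1.0]]
wrist_force: [2.2, 1.4, 5.0]
gripper_width: 0.008
gripper_force: 2.3
```

```bash
python3 w.py
```

```text
st [ -74.2 -102.6] [ 0.6114 -0.1585  0.1502] [2.18031338 1.37873033 5.03125536]
```

One small press more to confirm the stop.

Emit:
move_arm --targets "0 0 -0.1 0; 0 0 -0.1 0; 0 0 0 0; 0 0 0 0; 0 0 0 0"

```text
time_s: 8.8
tcp_pos: [0.6117, -0.1586, 0.1495]
ee_rot: [[-0.991, -0.137, 0.006], [-0.137, 0.991, -0.002], [-0.006, -0.003, -1.0]]
wrist_force: [-2.9, 4.1, 19.4]
gripper_width: 0.005
gripper_force: 9.9
```

```bash
python3 w.py c4
```

```text
st [ -73.8 -102.8] [ 0.6117 -0.1586  0.1495] [-2.94223273  4.05943778 19.39190813]
[[-0.001, 0.969, 0.246, 0.067], [1.0, 0.001, 0.0, -0.0], [0.0, 0.246, -0.969, -0.163], [0.0, 0.0, 0.0, 1.0]]
```

View pics/c4.png

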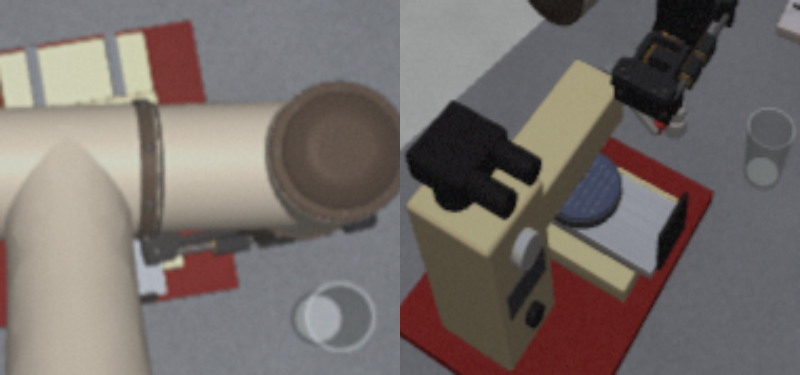

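Pressed to the stop: tip at z 149.5 mm with 19 N, against 150 mm expected. The stage is in and the bystanders stand as before. Retreating straight up, then away.

Emit:
move_arm --targets "0 0 0.3 0; 0 0 0.8 0; 0 0 1 0; 0 0 1 0; 0 0 1 0; 0 0 1 0; 0 0 1 0; -1 0 0 0; -1 0 0 0; -1 0 0 0"

```text
time_s: 9.78
tcp_pos: [0.533, -0.1583, 0.2951]
ee_rot: [[-0.991, -0.134, -0.004], [-0.134, 0.991, 0.001], [0.004, 0.002, -1.0]]
wrist_force: [0.4, 1.6, 0.6]
gripper_width: 0.004
gripper_force: 0.0
```

Emit:
move_arm --targets "-1 -0.5 0 0; -1 -0.5 0 0; -1 -0.5 0 0; -1 -0.5 0 0; 0 -1 0 0; 0 -1 0 0; 0 -1 0 0; 0 0 0 0; 0 0 0 0; 0 0 0 0"

```text
time_s: 10.62
tcp_pos: [0.4342, -0.283, 0.2955]
ee_rot: [[-0.991, -0.134, -0.003], [-0.134, 0.991, 0.001], [0.002, 0.002, -1.0]]
wrist_force: [-0.2, 0.0, 0.3]
gripper_width: 0.006
gripper_force: 0.0
```

```bash
python3 w.py c5
```

```text
st [-266.4 -202.4] [ 0.4342 -0.283   0.2955] [-0.18110454  0.04875085  0.32941604]
[[-0.001, 0.969, 0.246, 0.067], [1.0, 0.001, 0.0, -0.0], [0.0, 0.246, -0.969, -0.163], [0.0, 0.0, 0.0, 1.0]]
```

View pics/c5.png

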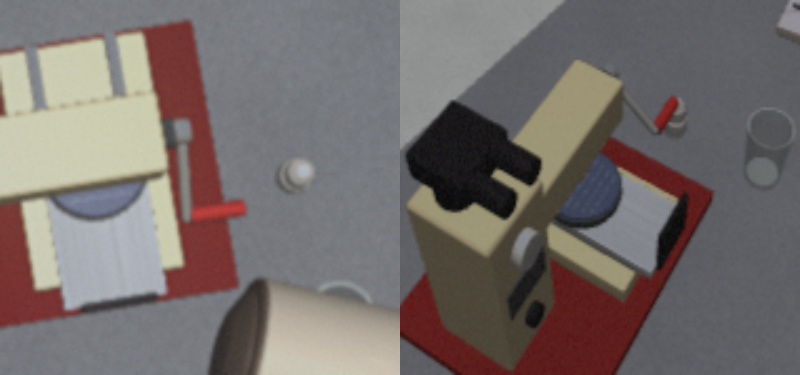

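The lever is down (grip at (215,210) in the left half, (667,113) in the right), the stage is in, the lens and beaker are unmoved, and the arm is clear.

```bash
python3 -c "
from station import *
print(finish_job())"
```

```text
the job is handed in; nothing more can be done
None
```

I pushed the stage in to its stop, then pressed the lever fully down and moved the arm clear; the job is handed in at about 11 s, with contact forces under 20 N, but no verdict came back.

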